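# Gather loose syringe filters in the pouring corner of a parts tote

### The arm

A 7-joint arm with a two-finger parallel gripper is mounted at the origin on a cart in front of the work surface, level with it; the furniture and walls round the work are solid. World frame = base frame: x ahead of the robot, y to its left, z up, the work surface at z = 0. Lengths are in m, angles in degrees, forces in N, time in s.
With the tool pointing down it reaches from about 0.4 to 0.9 m from the base axis. Payload 5.6 kg.
Tool frame: the origin (TCP) lies at the very end of the fingers, on their centre line; the grasp point (between the pads) lies 19 mm behind it; z points along the fingers, y is the line along which they close (so a half turn about z gives the same grasp; the last joint's range is limited). The gripper opens to 92 mm and grips with 3 to 60 N. Pads are 20 mm wide; open, the fingers measure 128 mm over their backs; the gripper's body (75 mm by 189 mm) begins 69 mm behind the grasp point.
Start: joints at [-75.86, 26.786, -0.665, 91.828, 0.344, 61.387, -3.226], TCP at [0.186, 0.623, 0.19] pointing down, gripper open.
Joint ranges: [-144.91, 144.91], [-17.63, 115.5], [-89.93, 88.59], [15.96, 139.68], [-74.01, 254.01], [8.47, 105.57], [-167.45, 167.45]. Speed limits (degrees/s): [147.25, 147.25, 180, 180, 180, 180, 180].

### API

Orientations are given as a 3x3 rotation matrix whose columns are the frame's x, y, z axes.
In Python, from station import state, cams, ticket gives the robot as it stands.
- The arm moves only by the tool carry_out, never from a script. Its argument "commands" is one flat list of numbers, 4 for each row, row after row: the shift along the tool's x, y, z in m, then the turn about the tool's z in degrees. A call has 1 to 5 rows; each row shifts and turns the commanded pose from where the row before left it, along the tool's axes as they then stand; what a row does not reach is not made up. A row lasts 1/8 s, in which the tool goes at most 62.5 mm and 10.7 degrees, less where a joint would pass 70% of its speed; a pose out of reach is approached as far as the arm can. A call is refused whole if a number of a shift passes 0.0625 or a number of a turn 10.7, either way. A call with a gripper value outside its range is refused whole. "fingers" is the opening, from -1 (shut) to 1 (fully open), set as the call begins (left out, the last holds). The fingers move at their own pace and stop on an object; the grip force is fixed at half the most. Time passes only in rows, so rows that do not move let the fingers close. It gives the time, the measured TCP pose, the force, the opening and the grip force at its end, in the units of the state.
- state(): the state, without advancing time (a new reading comes with each control period).
- cams.capture(name): name is "side" or "top" or "wrist"; returns a dict with "color" (400x640x3 uint8, red, green, blue), "range_z" (400x640 float32, m along the optical axis (not along the pixel's ray), 0 where there is no reading), "fx", "fy", "cx", "cy" (pixels), "T" (4x4, takes a point from camera to world coordinates); the wrist camera has in their place "hand_eye" (4x4, takes a point from camera to tool coordinates, whose origin is the TCP and whose axes are the flange's). Camera axes: x right, y down, z forward; pixel columns grow to the right and rows downward; lengths in m; the calibration is good to about 2 mm. A picture is of the moment at which its call begins: read the wrist's pose just before it.
- ticket.finish_job(): hands the job in; it is judged then, once.
The state is a dict: "t": time; "q": joint angles; "qvel": joint speeds; "joint_torque": joint torques, N m; "tcp_pos": TCP position; "eef_rot": TCP orientation; "force": force on the tool from outside, world axes, zero at the start; "wrist_torque": the same for the moment, N m; "width": finger opening in m; "finger_force": force on a finger pad.
Only numpy, scipy, OpenCV 4.12 (cv2) and the standard library are available. Lean on these libraries where they do the work, as an engineer would, in place of code of your own. Each camera call takes 0.05 s, during which the arm holds its last target. There are 200 camera calls.

### The job

The syringe filters in the small grey parts tote are to be counted and tipped out, but a lift-out divider keeps them in two bays. Pull the divider straight up out of its notches and set it down on the worktop beside the tote; then lift the tote by its upright back handle and tilt it until all four filters have slid together into the cut-off corner with the pouring lip, without spilling any. Finish holding the tote like that, in the air and tilted well down (20 degrees or more) towards that corner with nothing else carrying it, and leave the timer, the beaker and the marker alone.

Things in the scene. Friction and masses are not known exactly. Their poses are not given: they have to be found in the camera images.
- tote: grey plastic parts tote, 130 mm (own x) by 210 mm (own y), 42 mm high, walls and floor 4 mm, 0.2 to 0.4 kg. Origin at the centre of its underside; +x to its back, +y to its left, z up; yaw within 0.5 rad. Near right corner (-x, -y) cut off at 45 degrees, with a pouring lip. Long walls have a rim notch 7 mm wide, bottom 24 mm up, at y = +45 mm. Upright handle mid back wall.
- pour_corner (a point): point on the tote's floor at the foot of the inside of the cut corner's wall: at (-49, -89, 4) mm in the tote's frame. The cut has 26 mm legs; its wall is 32 mm high and ends in a flared lip.
- tote_handle (a point): grip point in the tote's upright back handle, at (67, 0, 68) mm in the tote's frame. The handle is a plate 12 mm thick (along the tote's x, the way to pinch it) and 46 mm wide (along y), rising from the 42 mm rim to 88 mm above the underside; upper corners rounded.
- divider: aluminium lift-out divider: plate 118 mm long (own x, parallel to the tote's x), 4 mm thick (own y), 46 mm high, grip bar on top, 60 g. Origin at the centre of its lower edge, which stands on the tote's floor at y = +45 mm; z up. Two ears (134 mm over both, 22 to 44 mm up) sit loosely in the wall notches: it rises 20 mm to leave them, 40 mm to clear the walls. Let go on the worktop it falls flat.
- divider_grip (a point): grip point in the divider's grip bar, at (0, 0, 58) mm in the divider's frame; the bar is 12 mm thick (own y, the way to pinch it), 56 mm long (own x), from 44 to 68 mm above the lower edge
- filter_1: one of four alike loose syringe filters: white plastic disc, 27 mm across, 24 mm high with its short spigot, standing spigot up on the tote's floor; 12 g. Origin at the centre of its underside. Slides once the floor slopes more than 9 to 14 degrees (more where it rubs on walls or neighbours). At the start in the left (+y), narrow bay.
- filter_2: one of four alike loose syringe filters: white plastic disc, 27 mm across, 24 mm high with its short spigot, standing spigot up on the tote's floor; 12 g. Origin at the centre of its underside. Slides once the floor slopes more than 9 to 14 degrees (more where it rubs on walls or neighbours). At the start in the left (+y), narrow bay.
- filter_3: one of four alike loose syringe filters: white plastic disc, 27 mm across, 24 mm high with its short spigot, standing spigot up on the tote's floor; 12 g. Origin at the centre of its underside. Slides once the floor slopes more than 9 to 14 degrees (more where it rubs on walls or neighbours). At the start in the right (-y), wide bay.
- filter_4: one of four alike loose syringe filters: white plastic disc, 27 mm across, 24 mm high with its short spigot, standing spigot up on the tote's floor; 12 g. Origin at the centre of its underside. Slides once the floor slopes more than 9 to 14 degrees (more where it rubs on walls or neighbours). At the start in the right (-y), wide bay.
- timer: bystander: white kitchen-style timer, 62 x 62 x 19 mm, lying left of the work, with bare worktop (about 20 cm by 15 cm, good for the divider) between it, the tote and a flat notebook; origin at the centre of its underside
- beaker: bystander: empty clear beaker, 72 mm across, 91 mm high, standing behind the work to the left; origin at the centre of its underside
- marker: bystander: black and white marker pen, 135 mm long, 17 mm thick, lying in front of the tote, near the front edge; origin at the centre of its underside

How it is judged:
By the outcome, as a careful person would: the job done as asked, in the order asked, and still so for the second after the job is handed in, while the arm keeps its last pose, push and grip.
It also fails if it takes over 58 s, if anything falls off the work surface, if the arm or the gripper's body presses on something with over 40 N, if the wrist force passes 120 N, or if a joint passes its speed limit or range.

## Working session

There is one attempt and no reset: what is moved stays moved. The work goes in short steps, Python scripts to look and compute and a tool call to move; the robot and the scene stay as the last step left them, time stands still between calls to the robot, and variables do not carry over. Pictures are saved under pics/ and viewed, at most 10 in all, crops included, and the job is handed in when it is done.

Besides the shell and the picture viewer there is one more tool, called by a JSON object that holds its "name" and its "arguments". carry_out: Moves the arm, as the interface text tells. Its arguments: {"type":"object","properties":{"commands":{"type":"array"},"fingers":{"type":"number"}},"required":["commands"]}

```bash
ls; mkdir -p pics
cat > h.py <<'E'
import numpy as np,cv2
from station import state,cams,ticket
def cap(n):
    s=state();c=cams.capture(n)
    if n=="wrist":
        T=np.eye(4);T[:3,:3]=np.array(s["eef_rot"]).reshape(3,3);T[:3,3]=s["tcp_pos"];c["T"]=T@np.array(c["hand_eye"])
    return c
def cloud(c):
    z=c["range_z"];v,u=np.mgrid[:z.shape[0],:z.shape[1]]
    P=np.stack([(u-c["cx"])/c["fx"]*z,(v-c["cy"])/c["fy"]*z,z],-1)
    W=P@c["T"][:3,:3].T+c["T"][:3,3];W[z==0]=np.nan
    return W
def save(c,f): cv2.imwrite("pics/"+f,c["color"][...,::-1])
E
python3 - <<'E'
from h import *
np.set_printoptions(precision=3,suppress=True)
s=state()
for k,v in s.items():print(k,np.array(v))
for n in("top","side"):
    c=cap(n);save(c,n+"0.png");np.savez(n+"0.npz",**c);print(n,c["T"],c["fx"])
E
```

```text
pics
t 0.0
q [-75.858  26.836  -0.665  91.88    0.342  61.388  -3.226]
qvel [-0.052  0.06  -0.004 -0.04  -0.022 -0.005 -0.025]
joint_torque [ -0.001 -52.057  -0.013 -24.375  -0.057   0.017   0.   ]
tcp_pos [0.186 0.622 0.189]
eef_rot [[-0.958  0.286 -0.   ]
 [ 0.286  0.958 -0.002]
 [-0.    -0.002 -1.   ]]
force [-0.352  0.612 -0.529]
wrist_torque [-0.045 -0.011  0.038]
finger_force 0.0
width 0.0920300814904626
top [[ 0.01  -0.982  0.187  0.356]
 [-1.    -0.015 -0.022  0.234]
 [ 0.024 -0.186 -0.982  1.034]
 [ 0.     0.     0.     1.   ]] 467.8890547862038
side [[-0.805 -0.261  0.532 -0.017]
 [-0.593  0.366 -0.718  0.981]
 [-0.007 -0.893 -0.45   0.556]
 [ 0.     0.     0.     1.   ]] 443.9688662738609
```

View pics/top0.png

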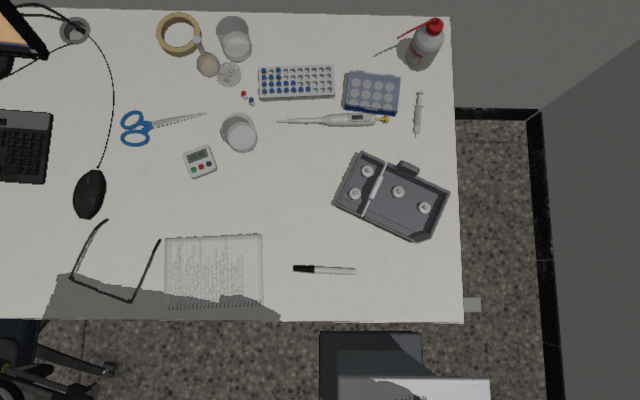

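View pics/side0.png

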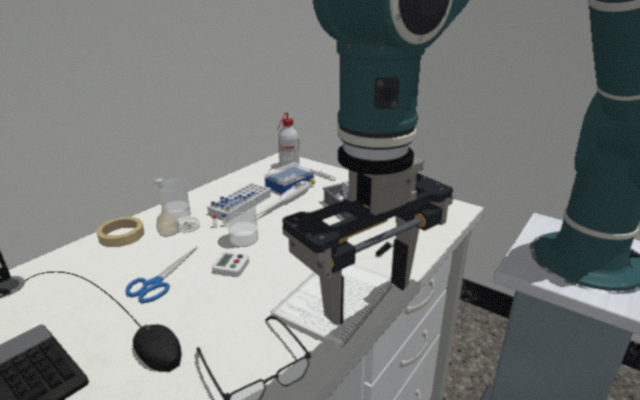

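The top view shows the tote at about (391,197): handle (405,168), divider (385,160)–(372,200), cut corner near (432,232), timer (200,160), beaker (240,133), marker (325,270), free worktop around (275,200). In the side view the gripper hides the tote.

Run:
```python
from h import *
np.set_printoptions(precision=3,suppress=True)
c=dict(np.load("top0.npz"));W=cloud(c);Z=W[...,2]
print("table z",np.nanmedian(Z[190:220,255:300]))
roi=np.zeros(Z.shape,bool);roi[145:248,325:455]=1
m=roi&(Z>.02);P=W[m]
r=cv2.minAreaRect((P[(P[:,2]<.06)][:,:2]*1000).astype(np.float32));print("rect",r)
for lo,hi in((.028,.036),(.037,.047),(.055,.08),(.08,.1)):
    q=W[roi&(Z>lo)&(Z<hi)];print(lo,len(q),q.mean(0) if len(q) else 0, q.min(0),q.max(0))
h=W[roi&(Z>.055)];
n,l=cv2.connectedComponents((roi&(Z>.055)).astype(np.uint8))
for i in range(1,n):
    q=W[l==i]
    if len(q)>8:
        print("comp",len(q),np.argwhere(l==i).mean(0)[::-1],q.mean(0),np.percentile(q[:,2],95),cv2.minAreaRect((q[:,:2]*1000).astype(np.float32)))
for n,(u,v) in dict(timer=(200,160),beak=(240,133),note1=(165,240),note2=(262,235),free=(275,200)).items(): print(n,W[v,u])
im=cv2.resize(c["color"][140:250,260:460,::-1],None,fx=4,fy=4,interpolation=cv2.INTER_CUBIC);cv2.imwrite("pics/crop.png",im)
```

```text
table z -0.0015196172086915372
rect ((525.1539916992188, 43.05644989013672), (217.30853271484375, 137.4984893798828), 65.11720275878906)
0.028 162 [0.543 0.008 0.032] [ 0.44  -0.074  0.028] [0.623 0.158 0.036]
0.037 1004 [0.521 0.043 0.042] [ 0.429 -0.08   0.037] [0.629 0.169 0.047]
0.055 238 [0.556 0.064 0.069] [ 0.518 -0.002  0.055] [0.599 0.1   0.08 ]
0.08 125 [0.585 0.016 0.086] [ 0.572 -0.005  0.081] [0.598 0.035 0.09 ]
comp 204 [408.255 167.892] [0.584 0.017 0.079] 0.08860947994349011 ((585.8408813476562, 16.069021224975586), (44.775997161865234, 12.92212963104248), 64.71017456054688)
comp 159 [375.541 187.547] [0.543 0.086 0.069] 0.07320526816376925 ((544.1327514648438, 84.50406646728516), (11.983137130737305, 56.18839645385742), 65.08849334716797)
timer [0.611 0.47  0.012]
beak [0.67  0.381 0.029]
note1 [0.431 0.535 0.012]
note2 [ 0.446  0.328 -0.005]
free [0.524 0.301 0.001]
```

View pics/crop.png

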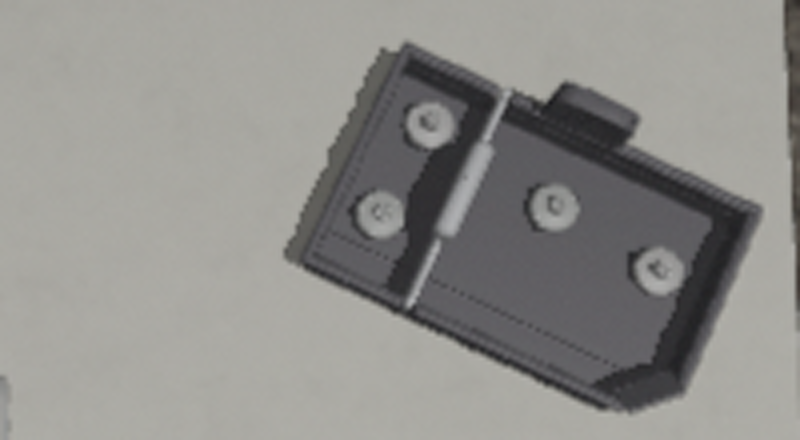

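Tote: yaw −24.9°, origin ≈ (0.525, 0.044). The handle–divider offset matches the text. I'll move above the divider and check with the wrist camera.

{"name": "carry_out", "arguments": {"commands": [0, 0, 0, 8.3, -0.046, -0.028, 0, 0, -0.046, -0.028, 0, 0, -0.046, -0.028, 0, 0, -0.046, -0.028, 0, 0]}}

```text
t: 0.72
tcp_pos: [0.3062, 0.442, 0.1893]
eef_rot: [[-0.907, 0.421, -0.0], [0.421, 0.907, -0.001], [-0.0, -0.001, -1.0]]
force: [-0.0, 0.1, -0.4]
width: 0.0919
finger_force: 0.0
```

{"name": "carry_out", "arguments": {"commands": [-0.046, -0.028, 0, 0, -0.046, -0.028, 0, 0, -0.046, -0.028, 0, 0, -0.046, -0.028, 0, 0]}}

```text
t: 1.23
tcp_pos: [0.4258, 0.2631, 0.1895]
eef_rot: [[-0.907, 0.421, -0.0], [0.421, 0.907, 0.0], [0.0, 0.0, -1.0]]
force: [-0.3, 0.6, -0.6]
width: 0.0918
finger_force: 0.0
```

{"name": "carry_out", "arguments": {"commands": [-0.046, -0.028, 0, 0, -0.046, -0.028, 0, 0, -0.046, -0.028, 0, 0, -0.046, -0.028, 0, 0, 0, 0, 0, 0]}}

```text
t: 1.85
tcp_pos: [0.5465, 0.0808, 0.1893]
eef_rot: [[-0.904, 0.428, 0.001], [0.428, 0.904, -0.002], [-0.001, -0.002, -1.0]]
force: [-0.6, 1.7, -0.4]
width: 0.0921
finger_force: 0.0
```

Run:
```python
from h import *
np.set_printoptions(precision=4,suppress=True)
for n in("wrist","side"):
    c=cap(n);save(c,n+"1.png");np.savez(n+"1.npz",**c);W=cloud(c);Z=W[...,2]
    print(n,c["T"][:3,3])
    d=np.hypot(W[...,0]-.525,W[...,1]-.044)<.14
    nn,l=cv2.connectedComponents((d&(Z>.056)&(Z<.095)).astype(np.uint8))
    for i in range(1,nn):
        q=W[l==i]
        if len(q)>40: print(len(q),np.argwhere(l==i).mean(0)[::-1],q.mean(0),np.percentile(q[:,2],[5,95]),cv2.minAreaRect((q[:,:2]*1000).astype(np.float32)))
s=state();print(s["q"],s["tcp_pos"])
```

```text
wrist [0.4805 0.1124 0.3829]
619 [330.3829 182.4685] [0.543  0.0879 0.0694] [0.0664 0.0714] ((544.1680297851562, 87.62530517578125), (11.446796417236328, 54.5933723449707), 64.73355102539062)
901 [288.5472 246.4606] [0.5842 0.0203 0.0781] [0.059 0.087] ((586.4209594726562, 18.300268173217773), (45.78022766113281, 12.915192604064941), 65.56652069091797)
side [-0.0174  0.9814  0.5563]
309 [355.123  175.3074] [0.569  0.0477 0.0709] [0.0569 0.0882] ((564.035888671875, 58.65203094482422), (41.24683380126953, 122.56635284423828), 29.100027084350586)
[-27.4549  17.4099  18.3206 106.8577  -6.473   56.7964  58.6712] [0.5445 0.0855 0.1891]
```

View pics/wrist1.png

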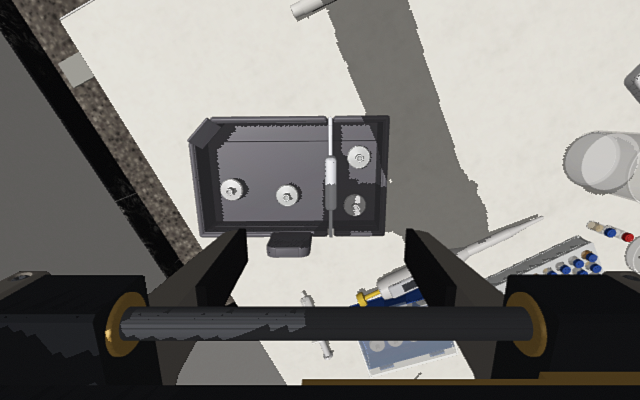

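Wrist view: divider bar at (330,182), handle at (288,246), two filters each side. The positions agree with the top view to 3 mm (heights 71 and 87 mm against 72 and 88), so I descend and grip.

{"name": "carry_out", "arguments": {"commands": [0, 0, 0.04, 0, 0, 0, 0.04, 0, 0, 0, 0.04, 0, 0, 0, 0.025, 0, 0, 0, 0, 0], "fingers": 1}}

```text
t: 2.58
tcp_pos: [0.5425, 0.0872, 0.0428]
eef_rot: [[-0.908, 0.419, -0.005], [0.419, 0.908, -0.0], [0.004, -0.002, -1.0]]
force: [0.3, 0.7, -0.4]
width: 0.092
finger_force: 0.0
```

{"name": "carry_out", "arguments": {"commands": [0, 0, 0, 0, 0, 0, 0, 0, 0, 0, 0, 0, 0, 0, 0, 0, 0, 0, 0, 0], "fingers": -1}}

```text
t: 3.2
tcp_pos: [0.545, 0.0857, 0.0448]
eef_rot: [[-0.907, 0.421, 0.0], [0.421, 0.907, 0.0], [-0.0, 0.0, -1.0]]
force: [0.4, 0.6, -0.7]
width: 0.044
finger_force: 0.0
```

{"name": "carry_out", "arguments": {"commands": [0, 0, 0, 0, 0, 0, 0, 0, 0, 0, 0, 0, 0, 0, 0, 0, 0, 0, 0, 0]}}

```text
t: 3.82
tcp_pos: [0.5449, 0.0856, 0.0446]
eef_rot: [[-0.907, 0.421, 0.0], [0.421, 0.907, -0.0], [-0.0, -0.0, -1.0]]
force: [-0.7, -0.1, -0.3]
width: 0.0113
finger_force: 30.0
```

{"name": "carry_out", "arguments": {"commands": [0, 0, -0.01, 0, 0, 0, -0.02, 0, 0, 0, -0.02, 0, 0, 0, -0.025, 0, 0, 0, -0.025, 0]}}

```text
t: 4.45
tcp_pos: [0.5449, 0.0856, 0.146]
eef_rot: [[-0.907, 0.421, 0.0], [0.421, 0.907, 0.0], [-0.0, 0.0, -1.0]]
force: [0.9, -0.3, 0.1]
width: 0.0109
finger_force: 30.0
```

{"name": "carry_out", "arguments": {"commands": [0, 0, 0, 0, 0.025, 0.046, 0, 0, 0.025, 0.046, 0, 0, 0.026, 0.046, 0, 0, 0.026, 0.045, 0, 0]}}

```text
t: 5.08
tcp_pos: [0.5286, 0.2959, 0.1434]
eef_rot: [[-0.907, 0.421, -0.001], [0.421, 0.907, -0.001], [0.001, -0.001, -1.0]]
force: [0.9, -0.8, -1.1]
width: 0.0107
finger_force: 30.0
```

{"name": "carry_out", "arguments": {"commands": [0, 0, 0, 0, 0, 0, 0, 0]}}

```text
t: 5.32
tcp_pos: [0.5291, 0.2935, 0.1435]
eef_rot: [[-0.907, 0.421, -0.001], [0.421, 0.907, -0.002], [0.0, -0.002, -1.0]]
force: [1.1, -0.3, -0.6]
width: 0.011
finger_force: 30.0
```

Run:
```python
from h import *
c=cap("top");save(c,"top2.png");c=cap("side");save(c,"side2.png");s=state();print(s["tcp_pos"],s["width"],s["q"])
```

```text
[0.52978026 0.29245839 0.14409976] 0.010981021316074284 [-43.14414106  25.43346314  14.43186177 101.4998638   -7.53477462
  54.0725017   39.32328018]
```

View pics/side2.png

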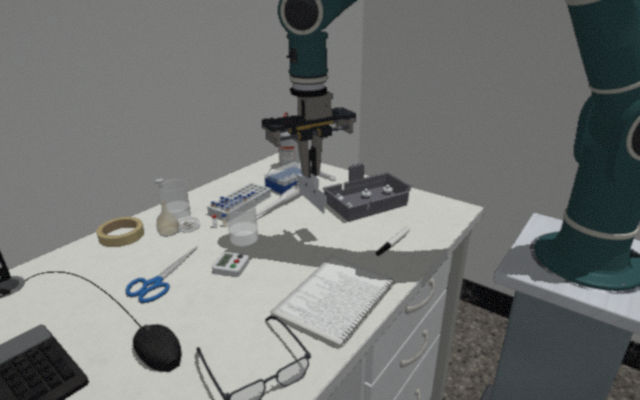

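Side view: the divider hangs in the fingers at (312,190), clear of the tote, and the worktop below it is bare. Lowering it.

{"name": "carry_out", "arguments": {"commands": [0, 0, 0.04, 0, 0, 0, 0.04, 0, 0, 0, 0.018, 0, 0, 0, 0.005, 0, 0, 0, 0, 0]}}

```text
t: 6.05
tcp_pos: [0.5304, 0.2945, 0.0424]
eef_rot: [[-0.907, 0.422, 0.001], [0.422, 0.907, 0.001], [-0.001, 0.001, -1.0]]
force: [0.5, 0.4, -0.8]
width: 0.0108
finger_force: 30.0
```

{"name": "carry_out", "arguments": {"commands": [0, 0, 0, 0, 0, 0, 0, 0, 0, 0, 0, 0, 0, 0, 0, 0, 0, 0, 0, 0], "fingers": 1}}

```text
t: 6.68
tcp_pos: [0.5295, 0.2946, 0.0417]
eef_rot: [[-0.907, 0.421, 0.0], [0.421, 0.907, 0.0], [-0.0, 0.0, -1.0]]
force: [0.1, -1.0, 0.2]
width: 0.0587
finger_force: 0.0
```

{"name": "carry_out", "arguments": {"commands": [0, 0, 0, 0, 0, 0, 0, 0, 0, 0, 0, 0, 0, 0, 0, 0, 0, 0, 0, 0]}}

```text
t: 7.3
tcp_pos: [0.5295, 0.2946, 0.0416]
eef_rot: [[-0.907, 0.421, 0.0], [0.421, 0.907, -0.0], [-0.0, -0.0, -1.0]]
force: [1.2, 0.2, 0.2]
width: 0.0919
finger_force: 0.0
```

{"name": "carry_out", "arguments": {"commands": [0, 0, -0.02, 0, 0, 0, -0.04, 0, 0, 0, -0.04, 0, 0, 0, -0.05, 0, 0, 0, 0, 0]}}

```text
t: 7.92
tcp_pos: [0.5323, 0.296, 0.1976]
eef_rot: [[-0.907, 0.421, 0.008], [0.421, 0.907, 0.006], [-0.005, 0.009, -1.0]]
force: [-0.9, 0.8, -0.1]
width: 0.0918
finger_force: 0.0
```

Run:
```python
from h import *
c=cap("side");save(c,"side3.png");s=state();print(s["tcp_pos"],s["eef_rot"],s["width"],s["q"])
```

```text
[0.53075288 0.29523931 0.19483566] [[-0.90691543  0.42128974  0.00440058]
 [ 0.42130454  0.90691344  0.00323977]
 [-0.00262606  0.00479218 -0.99998507]] 0.0919318131781159 [-43.91550049  22.25091077  15.14102172  98.93917284  -6.6417012
  59.36722945  38.59214075]
```

View pics/side3.png

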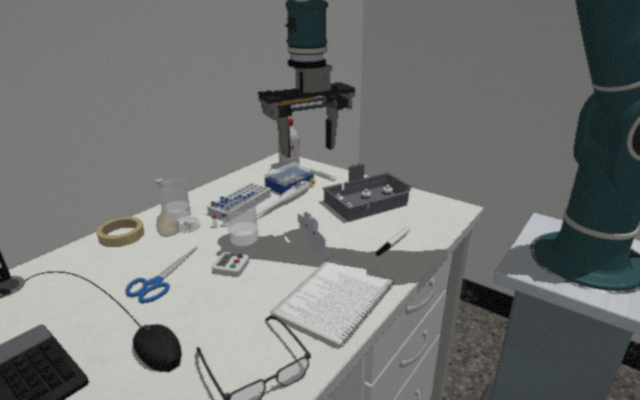

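Side view: the divider is on the worktop at (308,225), clear of everything. Before gripping the tote, I'll turn for the handle and check how far there is free space for tilting the tool, which can only happen at the reach limit.

{"name": "carry_out", "arguments": {"commands": [0, 0, -0.04, 10, 0, 0, -0.04, 10, 0, 0, -0.04, 10, 0, 0, -0.04, 10, 0, 0, -0.04, 10]}}

```text
t: 8.6
tcp_pos: [0.5288, 0.2943, 0.3918]
eef_rot: [[-0.255, 0.967, -0.002], [0.967, 0.255, -0.001], [-0.001, -0.002, -1.0]]
force: [0.3, 0.5, -0.6]
width: 0.0919
finger_force: 0.0
```

{"name": "carry_out", "arguments": {"commands": [0, 0, 0, 10, 0, 0, 0, 10, 0, 0, 0, 10, 0, 0, 0, 10, 0, 0, 0, 0]}}

```text
t: 9.22
tcp_pos: [0.5289, 0.2945, 0.3906]
eef_rot: [[0.419, 0.908, -0.002], [0.908, -0.419, -0.001], [-0.002, -0.001, -1.0]]
force: [-1.1, 0.1, -0.5]
width: 0.0921
finger_force: 0.0
```

Run:
```python
from h import *
np.set_printoptions(precision=3,suppress=True)
for n in("top","side"):
    W=cloud(cap(n));Z=W[...,2]
    for a,b in((-.05,.03),(.1,.3),(.3,.6),(.6,1)):
        q=W[(Z>a)&(Z<b)]
        for ylo in(-.4,0,.3,.6):
            p=q[(q[:,1]>ylo)&(q[:,1]<ylo+.3)&(q[:,0]>.65)]
            if len(p)>20: print(n,(a,b),ylo,len(p),np.percentile(p[:,0],[1,50,99]))
s=state();print(s["q"],s["tcp_pos"],s["eef_rot"])
```

```text
top (-0.05, 0.03) -0.4 2860 [0.664 0.999 1.002]
top (-0.05, 0.03) 0 9697 [0.654 0.887 1.001]
top (-0.05, 0.03) 0.3 2720 [0.651 0.711 0.833]
top (-0.05, 0.03) 0.6 16258 [0.654 0.813 1.001]
top (0.1, 0.3) 0 78 [0.842 0.853 0.876]
top (0.1, 0.3) 0.6 1471 [0.815 0.835 0.859]
side (-0.05, 0.03) -0.4 630 [0.71  1.001 1.006]
side (-0.05, 0.03) 0 4783 [0.653 0.825 1.005]
side (-0.05, 0.03) 0.3 8828 [0.653 0.814 1.004]
side (-0.05, 0.03) 0.6 12406 [0.652 0.806 1.004]
side (0.1, 0.3) -0.4 2921 [0.996 1.001 1.006]
side (0.1, 0.3) 0 5597 [0.995 1.001 1.006]
side (0.1, 0.3) 0.3 9785 [0.835 1.001 1.006]
side (0.1, 0.3) 0.6 5318 [0.818 1.001 1.006]
side (0.3, 0.6) -0.4 1881 [0.996 1.001 1.006]
side (0.3, 0.6) 0 6941 [0.996 1.001 1.005]
side (0.3, 0.6) 0.3 13525 [0.997 1.001 1.005]
side (0.3, 0.6) 0.6 2987 [0.997 1.001 1.005]
[-56.401  15.796  31.438  84.014  -8.217  82.566 -49.578] [0.529 0.295 0.391] [[ 0.418  0.908 -0.001]
 [ 0.908 -0.418 -0.001]
 [-0.001 -0.001 -1.   ]]
```

{"name": "carry_out", "arguments": {"commands": [0, 0, -0.05, 0, 0, 0, -0.05, 0, 0, 0, -0.05, 0, 0, 0, -0.05, 0, 0, 0, -0.05, 0]}}

```text
t: 9.95
tcp_pos: [0.5235, 0.2919, 0.6032]
eef_rot: [[0.417, 0.908, 0.04], [0.908, -0.418, 0.024], [0.039, 0.027, -0.999]]
force: [0.1, -0.7, 0.4]
width: 0.0917
finger_force: 0.0
```

Run:
```python
from h import *
s=state();print(s["q"],s["tcp_pos"],s["eef_rot"])
```

```text
[-43.02807196  14.55935204  15.52979849  57.70903199  -4.13086636
 105.50844725 -53.93544309] [0.52348388 0.29193309 0.60323809] [[ 0.41662553  0.90818016  0.04039757]
 [ 0.90825794 -0.41772574  0.02393163]
 [ 0.03860933  0.02672088 -0.99889705]]
```

{"name": "carry_out", "arguments": {"commands": [0, 0, -0.05, 0, 0, 0, -0.05, 0, 0, 0, -0.05, 0, 0, 0, 0, 0]}}

```text
t: 10.45
tcp_pos: [0.5009, 0.2781, 0.6708]
eef_rot: [[0.411, 0.9, 0.145], [0.902, -0.425, 0.081], [0.135, 0.098, -0.986]]
force: [0.3, -0.2, -0.7]
width: 0.0922
finger_force: 0.0
```

Run:
```python
from h import *
s=state();print(s["q"],s["tcp_pos"],s["eef_rot"])
```

```text
[-51.08579716   8.96066924  23.90768913  56.6735149   -4.0110335
 105.485881   -54.0196537 ] [0.50090425 0.27810287 0.67078419] [[ 0.41087087  0.90003872  0.14531153]
 [ 0.90166215 -0.42473433  0.08127805]
 [ 0.13487218  0.09762712 -0.9860418 ]]
```

The tool leans outward once joint 6 reaches its limit. I'll check whether that tilt stays when I come back down.

{"name": "carry_out", "arguments": {"commands": [0, 0, 0.05, 0, 0, 0, 0.05, 0, 0, 0, 0.05, 0, 0, 0, 0, 0]}}

```text
t: 10.95
tcp_pos: [0.5213, 0.2907, 0.5146]
eef_rot: [[0.412, 0.902, 0.133], [0.903, -0.423, 0.072], [0.121, 0.09, -0.988]]
force: [-0.8, 0.0, 0.4]
width: 0.0917
finger_force: 0.0
```

Tilt is kept. To make the tool vertical again for the handle, I'll use the opposite limit, close in to the base.

{"name": "carry_out", "arguments": {"commands": [-0.038, -0.0275, 0.029, 0, -0.038, -0.0275, 0.029, 0, -0.038, -0.0275, 0.029, 0, -0.038, -0.0275, 0.029, 0, -0.038, -0.0275, 0.029, 0]}}

```text
t: 11.58
tcp_pos: [0.3415, 0.1894, 0.3403]
eef_rot: [[0.411, 0.9, 0.143], [0.902, -0.425, 0.081], [0.134, 0.096, -0.986]]
force: [-0.4, -0.4, -0.1]
width: 0.092
finger_force: 0.0
```

Run:
```python
from h import *
s=state();print(s["q"],s["tcp_pos"],s["eef_rot"])
```

```text
[-53.7745591  -15.94678728  14.99467053 119.67452947   6.14931948
  66.49510191 -65.89037185] [0.3415055  0.18941935 0.34028805] [[ 0.41127893  0.90016819  0.14334179]
 [ 0.90163203 -0.42484849  0.08101501]
 [ 0.13382568  0.09592178 -0.98635171]]
```

{"name": "carry_out", "arguments": {"commands": [-0.024, -0.0175, -0.005, 0, -0.024, -0.0175, -0.005, 0, -0.024, -0.0175, -0.005, 0]}}

```text
t: 11.95
tcp_pos: [0.308, 0.1716, 0.3376]
eef_rot: [[0.41, 0.903, 0.132], [0.904, -0.421, 0.076], [0.124, 0.088, -0.988]]
force: [1.0, 0.7, 0.5]
width: 0.0916
finger_force: 0.0
```

Run:
```python
from h import *
s=state();print(s["q"],s["tcp_pos"],s["eef_rot"])
```

```text
[-14.77746043 -17.60087388 -15.27944793 121.04819777  -4.97887609
  67.28545037 -52.84946162] [0.30800251 0.1716342  0.33760091] [[ 0.4097163   0.90266496  0.13163786]
 [ 0.90379007 -0.42124924  0.07558168]
 [ 0.12367728  0.08800594 -0.9884123 ]]
```

{"name": "carry_out", "arguments": {"commands": [-0.04, -0.029, -0.008, 0, -0.04, -0.029, -0.008, 0, -0.04, -0.029, -0.008, 0]}}

```text
t: 12.32
tcp_pos: [0.2828, 0.1554, 0.3106]
eef_rot: [[0.437, 0.897, 0.066], [0.896, -0.441, 0.055], [0.078, 0.035, -0.996]]
force: [1.0, -1.6, 0.5]
width: 0.0922
finger_force: 0.0
```

Run:
```python
from h import *
s=state();print(s["q"],s["tcp_pos"],s["eef_rot"])
```

```text
[-25.85202035 -17.6292749   -6.29882429 124.53486166  -2.75650967
  68.12106711 -57.10004105] [0.28281788 0.15538577 0.31062553] [[ 0.43702024  0.89700189  0.06633946]
 [ 0.89602976 -0.44059935  0.05479852]
 [ 0.0783835   0.03549406 -0.99629122]]
```

{"name": "carry_out", "arguments": {"commands": [-0.04, -0.02, -0.004, 0, -0.04, -0.02, -0.004, 0]}}

```text
t: 12.58
tcp_pos: [0.2572, 0.1526, 0.2891]
eef_rot: [[0.404, 0.915, 0.014], [0.914, -0.404, 0.033], [0.035, -0.0, -0.999]]
force: [-0.1, -0.2, 0.5]
width: 0.0918
finger_force: 0.0
```

Run:
```python
from h import *
s=state();print(s["q"],s["tcp_pos"],s["eef_rot"])
```

```text
[ -2.6817665  -17.62959905 -25.05608224 125.88222098  -9.29516624
  68.85036059 -47.39352298] [0.25723089 0.15257456 0.2891398 ] [[ 4.04176798e-01  9.14570112e-01  1.42346584e-02]
 [ 9.13992297e-01 -4.04427365e-01  3.25052046e-02]
 [ 3.54851740e-02 -1.27481428e-04 -9.99370195e-01]]
```

Tool is within 2° of vertical, and the leftover lean is along the handle width, which is harmless. Moving over the handle.

{"name": "carry_out", "arguments": {"commands": [0, 0.03, 0, 1.1, 0, 0.055, 0.01, 0, 0, 0.055, 0.015, 0, 0, 0.055, 0.015, 0, 0, 0.055, 0.02, 0]}}

```text
t: 13.2
tcp_pos: [0.488, 0.042, 0.2282]
eef_rot: [[0.433, 0.901, 0.016], [0.901, -0.433, 0.029], [0.034, 0.002, -0.999]]
force: [0.1, -0.1, 0.3]
width: 0.0922
finger_force: 0.0
```

{"name": "carry_out", "arguments": {"commands": [0, 0.055, 0.02, 0, 0, 0.05, 0.01, 0, 0, 0, 0, 0, 0, 0, 0, 0]}}

```text
t: 13.7
tcp_pos: [0.5794, -0.0011, 0.1972]
eef_rot: [[0.432, 0.902, 0.013], [0.901, -0.432, 0.03], [0.032, -0.001, -0.999]]
force: [0.2, -0.3, -0.1]
width: 0.0918
finger_force: 0.0
```

```bash
cat > go.py <<'E'
from h import *
import sys
np.set_printoptions(precision=4,suppress=True)
s=state();R=np.array(s["eef_rot"]).reshape(3,3)
print(s["t"],s["q"],s["tcp_pos"]);print(R)
if len(sys.argv)>3:
    d=np.array(list(map(float,sys.argv[1:4])))-s["tcp_pos"];print("tool shift",R.T@d, "dist",np.linalg.norm(d))
E
python3 go.py .586 .017 .047
```

```text
13.7 [  7.199   19.8811 -11.7094 101.5943   2.7322  58.0924 -30.8343] [ 0.5794 -0.0011  0.1972]
[[ 0.432   0.9018  0.0128]
 [ 0.9013 -0.4322  0.0295]
 [ 0.0321 -0.0012 -0.9995]]
tool shift [ 0.0143 -0.0017  0.1507] dist 0.15139767624595427
```

{"name": "carry_out", "arguments": {"commands": [0.014, -0.002, 0.04, -0.7, 0, 0, 0.04, 0, 0, 0, 0.04, 0, 0, 0, 0.031, 0, 0, 0, 0, 0]}}

```text
t: 14.32
tcp_pos: [0.5833, 0.0172, 0.0453]
eef_rot: [[0.42, 0.908, 0.009], [0.907, -0.42, 0.029], [0.03, -0.004, -1.0]]
force: [-0.4, 0.5, 0.8]
width: 0.0917
finger_force: 0.0
```

{"name": "carry_out", "arguments": {"commands": [0, 0, 0, 0]}}

```text
t: 14.45
tcp_pos: [0.5861, 0.0169, 0.048]
eef_rot: [[0.42, 0.907, 0.015], [0.907, -0.421, 0.029], [0.033, 0.001, -0.999]]
force: [0.9, -0.0, -0.2]
width: 0.0918
finger_force: 0.0
```

```bash
python3 go.py .586 .017 .047; python3 -c "
from h import *
c=cap('side');save(c,'side4.png')"
```

```text
14.45 [  4.3949  31.2153 -10.7598 106.9984   5.9772  41.3867 -34.1184] [0.5861 0.0169 0.048 ]
[[ 0.4204  0.9072  0.015 ]
 [ 0.9068 -0.4206  0.0294]
 [ 0.033   0.0013 -0.9995]]
tool shift [-0.     -0.0002  0.001 ] dist 0.0009782883473581727
```

View pics/side4.png

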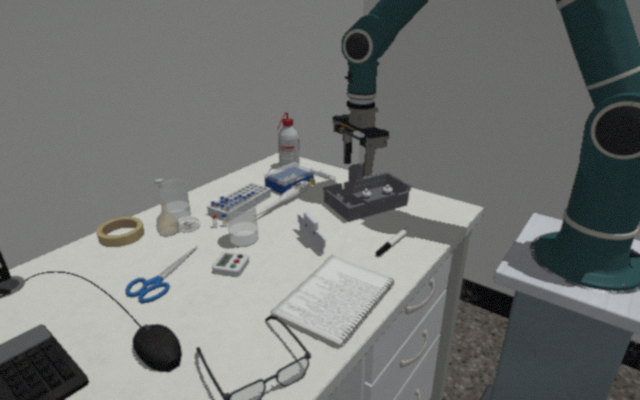

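The fingers straddle the handle at (358,172), and the divider lies at (310,232), clear of timer, notebook and tote. Gripping.

{"name": "carry_out", "arguments": {"commands": [0, 0, 0, 0, 0, 0, 0, 0, 0, 0, 0, 0, 0, 0, 0, 0, 0, 0, 0, 0], "fingers": -1}}

```text
t: 15.12
tcp_pos: [0.585, 0.0163, 0.0457]
eef_rot: [[0.421, 0.907, 0.012], [0.906, -0.421, 0.029], [0.032, -0.001, -1.0]]
force: [0.3, -0.7, -0.4]
width: 0.044
finger_force: 0.0
```

{"name": "carry_out", "arguments": {"commands": [0, 0, 0, 0, 0, 0, 0, 0, 0, 0, 0, 0, 0, 0, 0, 0, 0, 0, 0, 0]}}

```text
t: 15.75
tcp_pos: [0.5852, 0.0163, 0.0458]
eef_rot: [[0.421, 0.907, 0.012], [0.906, -0.421, 0.029], [0.032, -0.001, -0.999]]
force: [0.8, -0.2, -0.3]
width: 0.0121
finger_force: 30.0
```

{"name": "carry_out", "arguments": {"commands": [0, 0, -0.008, 0, 0, 0, -0.015, 0, 0, 0, -0.02, 0, 0, 0, -0.02, 0, 0, 0, -0.02, 0]}}

```text
t: 16.38
tcp_pos: [0.584, 0.0138, 0.1303]
eef_rot: [[0.421, 0.907, 0.013], [0.906, -0.421, 0.029], [0.032, -0.001, -0.999]]
force: [-0.4, 1.1, -4.3]
width: 0.0119
finger_force: 30.1
```

```bash
python3 go.py; python3 -c "
from h import *
c=cap('side');save(c,'side5.png')
W=cloud(c);c=cap('wrist');save(c,'wrist5.png')"
```

```text
16.375 [  5.6139  24.6848 -11.7925 104.3768   4.2716  50.6033 -32.6906] [0.584  0.0138 0.1303]
[[ 0.421   0.907   0.0127]
 [ 0.9065 -0.4212  0.0291]
 [ 0.0317 -0.0008 -0.9995]]
```

View pics/side5.png

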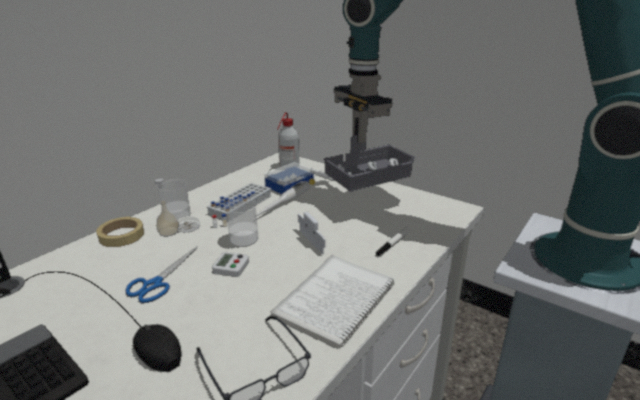

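The tote hangs level at (368,168) with the filters inside. Now I carry it up towards the limit, at an azimuth where the outward lean points the cut corner downhill.

{"name": "carry_out", "arguments": {"commands": [0, 0, -0.02, 0, 0, 0, -0.035, 0, 0.01, -0.007, -0.04, 0, 0.021, -0.014, -0.035, 0, 0.021, -0.014, -0.035, 0]}}

```text
t: 17.1
tcp_pos: [0.5715, 0.0713, 0.296]
eef_rot: [[0.422, 0.907, 0.011], [0.906, -0.422, 0.029], [0.031, -0.002, -1.0]]
force: [0.3, -1.5, -4.0]
width: 0.0117
finger_force: 30.0
```

{"name": "carry_out", "arguments": {"commands": [0.025, -0.018, -0.035, 0, 0.03, -0.021, -0.035, 0, 0.03, -0.021, -0.035, 0, 0.03, -0.021, -0.035, 0, 0.03, -0.021, -0.035, 0]}}

```text
t: 17.73
tcp_pos: [0.5379, 0.241, 0.4754]
eef_rot: [[0.421, 0.907, 0.011], [0.906, -0.421, 0.028], [0.03, -0.002, -1.0]]
force: [-0.5, -0.2, -3.9]
width: 0.0116
finger_force: 30.0
```

{"name": "carry_out", "arguments": {"commands": [0.02, -0.014, -0.03, 0, 0.01, -0.007, -0.02, 0, 0, 0, 0, 0]}}

```text
t: 18.1
tcp_pos: [0.5312, 0.2761, 0.5265]
eef_rot: [[0.419, 0.908, 0.013], [0.907, -0.419, 0.03], [0.033, -0.001, -0.999]]
force: [-0.1, 0.2, -4.5]
width: 0.0115
finger_force: 30.0
```

```bash
python3 go.py .53 .28 .6
```

```text
18.1 [-15.1952  14.9746 -20.3526  67.0412   4.2006  97.2451 -59.0269] [0.5312 0.2761 0.5265]
[[ 0.4189  0.9079  0.0132]
 [ 0.9074 -0.4191  0.0302]
 [ 0.033  -0.0007 -0.9995]]
tool shift [ 0.0054 -0.0028 -0.0734] dist 0.07361358010452415
```

{"name": "carry_out", "arguments": {"commands": [0, 0, -0.04, 0, 0, 0, -0.04, 0, 0, 0, -0.04, 0, 0, 0, -0.04, 0, 0, 0, -0.04, 0]}}

```text
t: 18.73
tcp_pos: [0.5175, 0.2652, 0.6374]
eef_rot: [[0.418, 0.905, 0.085], [0.904, -0.423, 0.065], [0.095, 0.049, -0.994]]
force: [-0.8, 0.3, -3.8]
width: 0.0117
finger_force: 30.0
```

```bash
python3 go.py
```

```text
18.725 [-40.5359  11.1598  14.4425  57.6375  -4.1006 105.4805 -52.759 ] [0.5175 0.2652 0.6374]
[[ 0.4179  0.9046  0.0846]
 [ 0.9035 -0.4235  0.0653]
 [ 0.0949  0.0492 -0.9943]]
```

{"name": "carry_out", "arguments": {"commands": [0.005, 0.003, -0.045, 0, 0.006, 0.004, -0.045, 0, 0.007, 0.005, -0.045, 0, 0.008, 0.006, -0.045, 0, 0, 0, 0, 0]}}

```text
t: 19.35
tcp_pos: [0.51, 0.2599, 0.7173]
eef_rot: [[0.401, 0.89, 0.217], [0.891, -0.434, 0.134], [0.214, 0.139, -0.967]]
force: [-0.6, -0.3, -4.3]
width: 0.0115
finger_force: 30.0
```

```bash
python3 go.py
```

```text
19.35 [-46.0686   7.564   20.4992  52.6048  -4.2467 105.527  -52.8856] [0.51   0.2599 0.7173]
[[ 0.4013  0.8899  0.2169]
 [ 0.8907 -0.4344  0.1343]
 [ 0.2138  0.1393 -0.9669]]
```

{"name": "carry_out", "arguments": {"commands": [0.011, 0.007, -0.047, 0, 0.012, 0.008, -0.047, 0, 0.013, 0.009, -0.047, 0, 0.014, 0.01, -0.047, 0, 0, 0, 0, 0]}}

```text
t: 19.98
tcp_pos: [0.502, 0.2572, 0.8006]
eef_rot: [[0.365, 0.863, 0.351], [0.869, -0.451, 0.205], [0.335, 0.23, -0.914]]
force: [0.0, 0.3, -4.9]
width: 0.0121
finger_force: 30.0
```

```bash
python3 go.py; python3 -c "
from h import *
c=cap('side');save(c,'side6.png');c=cap('top');save(c,'top6.png');c=cap('wrist');save(c,'wrist6.png')
a=[cv2.imread('pics/'+f)for f in('side6.png','wrist6.png','top6.png')]
cv2.imwrite('pics/m6.png',np.vstack([np.hstack([cv2.resize(a[1],(400,250)),cv2.resize(a[2],(400,250))]),a[0][:300,120:520][:, :].repeat(2,1)[:, :800]]))"
```

```text
19.975 [-53.1095   5.2583  27.8364  45.8369  -4.3944 105.5304 -53.1879] [0.502  0.2572 0.8006]
[[ 0.3648  0.8625  0.3507]
 [ 0.8689 -0.4507  0.2048]
 [ 0.3347  0.23   -0.9138]]
```

View pics/m6.png

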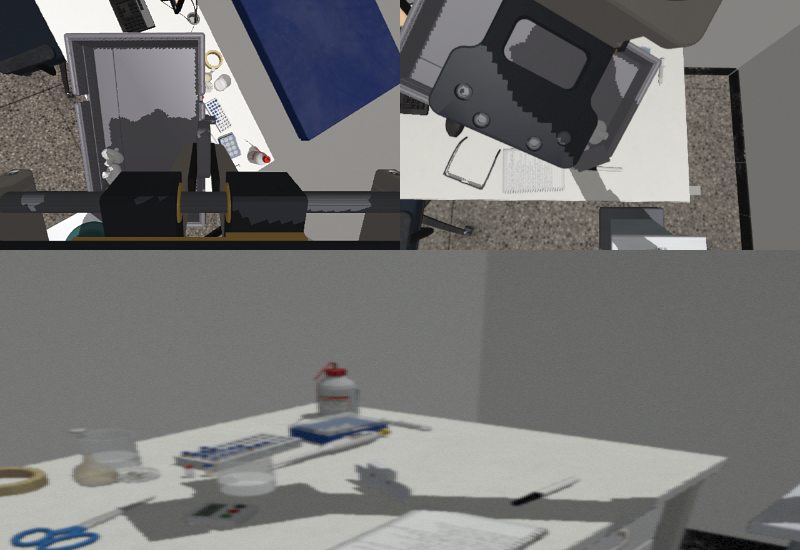

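```bash
cat > fil.py <<'E'
from h import *
import sys
np.set_printoptions(precision=1,suppress=True)
def tote(c,s):
    W=cloud(c);R=np.array(s["eef_rot"]).reshape(3,3);t=(W-np.array(s["tcp_pos"]))@R*1000
    return np.stack([67+t[...,1],t[...,0],46-t[...,2]],-1)
s=state();c=cap("wrist");Q=tote(c,s)
ins=(abs(Q[...,0])<60)&(abs(Q[...,1])<100)
fl=ins&(abs(Q[...,2]-6)<12);p=Q[fl];
A=np.c_[p[:,:2],np.ones(len(p))]
for _ in range(4):
    k=np.linalg.lstsq(A,p[:,2],rcond=None)[0];r=abs(A@k-p[:,2])<3;A=A[r];p=p[r]
print("floor",len(p),k[:2]*57.3,k[2])
col=c["color"].astype(int);w=(col.min(-1)>135)&(Q[...,2]-Q[...,0]*k[0]-Q[...,1]*k[1]-k[2]>8)&ins&(Q[...,2]<45)
n,l,st,ce=cv2.connectedComponentsWithStats(w.astype(np.uint8))
for i in range(1,n):
    if st[i,4]>15:print(st[i,4],ce[i],Q[l==i].mean(0),Q[l==i].min(0),Q[l==i].max(0))
cv2.imwrite("pics/%s.png"%sys.argv[1],c["color"][...,::-1])
E
python3 fil.py w7
```

```text
floor 28336 [ 0.6 -2. ] 1.793715266703484
114 [167.5 246.8] [-53.7 -24.4  17.9] [-59.5 -33.   11.4] [-49.2 -17.8  22.9]
39 [170.4 262.4] [-50.8 -35.3  22.2] [-53.  -39.2  19.8] [-47.3 -31.3  25.9]
38 [178.2 269.4] [-49.9 -45.4  13.9] [-52.9 -48.9  10.8] [-45.9 -38.1  22.5]
102 [168.5 279.8] [-54.  -49.9  22.2] [-59.1 -60.7  12.1] [-49.4 -45.6  26.2]
```

View pics/w7.png

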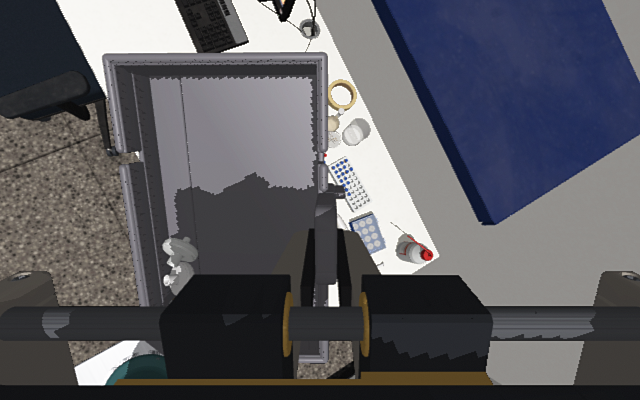

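Filters have slid to the front wall and queue towards the corner: two are visible near (175,250) and (170,280), two are hidden by the gripper. I'll tilt a bit more, then lower the tote so the side camera can see into it.

{"name": "carry_out", "arguments": {"commands": [0.016, 0.011, -0.045, 0, 0.017, 0.012, -0.045, 0, 0.018, 0.013, -0.045, 0, 0, 0, 0, 0]}}

```text
t: 20.68
tcp_pos: [0.4953, 0.2541, 0.8626]
eef_rot: [[0.327, 0.834, 0.445], [0.847, -0.468, 0.255], [0.42, 0.294, -0.858]]
force: [-0.6, 0.3, -4.0]
width: 0.0117
finger_force: 30.0
```

```bash
python3 go.py .55 .25 .36
```

```text
20.675 [-57.2802   4.3925  32.4399  39.8677  -4.6769 105.5319 -53.3561] [0.4953 0.2541 0.8626]
[[ 0.3265  0.8337  0.4453]
 [ 0.8465 -0.4675  0.2546]
 [ 0.4204  0.2938 -0.8584]]
tool shift [-0.1969 -0.1001  0.4548] dist 0.5055768017318256
```

{"name": "carry_out", "arguments": {"commands": [-0.01, -0.005, 0.025, 0, -0.02, -0.01, 0.045, 0, -0.02, -0.01, 0.045, 0, -0.02, -0.01, 0.045, 0, -0.02, -0.01, 0.045, 0]}}

```text
t: 21.3
tcp_pos: [0.5191, 0.2514, 0.6297]
eef_rot: [[0.328, 0.836, 0.44], [0.848, -0.466, 0.252], [0.415, 0.291, -0.862]]
force: [-0.1, -0.5, -3.5]
width: 0.0118
finger_force: 30.0
```

{"name": "carry_out", "arguments": {"commands": [-0.02, -0.01, 0.045, 0, -0.02, -0.01, 0.045, 0, -0.02, -0.01, 0.045, 5, -0.02, -0.01, 0.045, 5, -0.01, -0.005, 0.025, 0]}}

```text
t: 21.92
tcp_pos: [0.539, 0.2499, 0.4005]
eef_rot: [[0.471, 0.766, 0.437], [0.755, -0.607, 0.249], [0.456, 0.213, -0.864]]
force: [0.3, 0.2, -3.8]
width: 0.0117
finger_force: 30.0
```

```bash
python3 go.py; python3 -c "
from h import *
c=cap('side');save(c,'side8.png');t=cap('top');save(t,'top8.png')
a=c['color'][...,::-1];b=t['color'][...,::-1]
cv2.imwrite('pics/m8.png',np.hstack([a[40:340,220:520],b[80:380,250:550]]).repeat(1,0))"
```

```text
21.925 [-58.8339  -7.413   28.632  110.6009   4.8196  45.7694 -67.2051] [0.539  0.2499 0.4005]
[[ 0.4714  0.766   0.4371]
 [ 0.7551 -0.6066  0.2486]
 [ 0.4556  0.2129 -0.8644]]
```

View pics/m8.png

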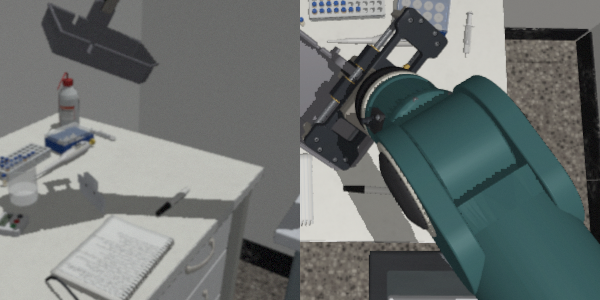

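I've now viewed 11 pictures, one over the limit of 10, so from here I'll use numbers only.

```bash
sed -i 's/col.min(-1)>135/col.min(-1)>110/' fil.py; python3 fil.py w9
python3 - <<'E'
from fil import *
# lowest-y visible extent of floor/front wall in wrist view
for x0 in(-45,-20,0,20):
    m=ins&(abs(Q[...,0]-x0)<6)&(Q[...,2]<35);print(x0,Q[m][:,1].min())
E
```

```text
floor 28096 [ 0.4 -3.3] 2.020530013697481
809 [175.8 268.7] [-48.1 -41.5  21.1] [-59.8 -68.2  12.5] [-35.1 -21.8  27.8]
floor 28006 [ 0.3 -3.4] 2.1558657025585335
817 [175.7 269.3] [-48.1 -41.8  21.3] [-59.9 -68.6  12.3] [-35.  -22.3  28.1]Traceback (most recent call last):
  File "<stdin>", line 1, in <module>
  File "fil.py", line 18, in <module>
    cv2.imwrite("pics/%s.png"%sys.argv[1],c["color"][...,::-1])
                              ~~~~~~~~^^^
IndexError: list index out of range
```

```bash
cat > vis.py <<'E'
import sys
from fil import *
k0=k
for n in("wrist","side","top"):
    s=state();c2=cap(n);Q=tote(c2,s);H=Q[...,2]-(Q[...,0]*k0[0]+Q[...,1]*k0[1]+k0[2])
    ins=(abs(Q[...,0])<59)&(abs(Q[...,1])<99)&(H>-6)&(H<38)
    print(n,ins.sum())
    if ins.sum()<200: continue
    for y in range(0,-100,-10):
        o=""
        for x in range(-60,60,10):
            m=ins&(Q[...,0]>=x)&(Q[...,0]<x+10)&(Q[...,1]<=y)&(Q[...,1]>y-10)
            o+="%5.0f"%np.median(H[m]) if m.sum()>3 else "    ."
        print("%4d"%y,o)
E
python3 vis.py w10
```

```text
floor 28089 [ 0.3 -3.3] 2.098509153792057
820 [175.9 268.7] [-48.  -41.5  21. ] [-59.7 -69.5  12.3] [-35.1 -22.2  28. ]
wrist 29461
   0     0    0   -0    0   -0    0   -0   -0    0   -0   -0   -0
 -10     0    0   -0   -0   -0    0    0    0   -0   -0   -0    0
 -20     0    5    0   -0    0   -0    0   -0    0   -0    .    .
 -30    15   17    1   -0    0    0    0   -0   -0   -0    .    .
 -40    14   12    0    0   -0   -0    0   -0   -0    .    .    .
 -50    18   16   -0   -0    0    0    0   -0    0    .    .    .
 -60    14    .    .    .    .    .    .    .    .    .    .    0
 -70     .    .    .    .    .    .    .    .    .    .    .    0
 -80    38    .    .    .    .    .    .    .    .    .    .   -0
 -90     .    .    .    .    .    .    .    .    .    .    .    .
side 83
top 6865
   0    -0   -0    0    0    1    0    0    1    0    1    0    1
 -10     0    0    0    0    0    0    0    0    1    1    0    0
 -20     0    0    0    0    0    1    1    0    .    .    .    .
 -30     .    .    .    .    .    .    .    .    .    .    .    .
 -40     .    .    .    .    1    0    0    1    .    .    .    .
 -50     .    .    .    .    1    1    .    .    .    .    .    .
 -60     .    .    .    0    1    1    .    .    .    .    .    .
 -70     .    .    .    1    0    1    .    .    .    .    .    .
 -80     .    .    .    1    1    1    .    .    .    .    .    .
 -90     .    .    .    .    .    .    .    .    .    .    .    .
```

Two filters are in the front-wall queue and the other two are hidden. I'll move the tote sideways so the top camera can see the corner.

{"name": "carry_out", "arguments": {"commands": [-0.016, 0.013, -0.005, 0, -0.031, 0.025, -0.01, 0, -0.031, 0.025, -0.01, 0, -0.031, 0.025, -0.01, 0, -0.031, 0.025, -0.01, 0]}}

```text
t: 22.95
tcp_pos: [0.5422, 0.0642, 0.4051]
eef_rot: [[0.467, 0.765, 0.443], [0.754, -0.607, 0.253], [0.463, 0.216, -0.86]]
force: [0.2, 0.7, -3.5]
width: 0.0119
finger_force: 30.0
```

{"name": "carry_out", "arguments": {"commands": [-0.031, 0.025, -0.01, 0, -0.031, 0.025, -0.01, 0, -0.031, 0.025, -0.01, 0, -0.016, 0.013, -0.005, 0, 0, 0, 0, 0]}}

```text
t: 23.58
tcp_pos: [0.5433, -0.0809, 0.4039]
eef_rot: [[0.47, 0.763, 0.445], [0.752, -0.61, 0.251], [0.462, 0.216, -0.86]]
force: [0.4, 0.9, -4.3]
width: 0.0118
finger_force: 30.0
```

```bash
python3 go.py; python3 vis.py w11
```

```text
23.575 [-48.4876 -16.288   57.0349 111.0421  -6.7955  53.9703 -22.241 ] [ 0.5433 -0.0809  0.4039]
[[ 0.4699  0.7626  0.4446]
 [ 0.7519 -0.6096  0.251 ]
 [ 0.4625  0.2164 -0.8598]]
floor 27797 [ 0.5 -3.9] 1.7677712444835882
34 [174.8 262.6] [-46.8 -34.9  23.7] [-53.8 -36.   21.7] [-40.8 -33.8  25. ]
26 [182.8 284.4] [-47.2 -58.1  15.3] [-50.9 -61.3  13.2] [-43.9 -54.8  17. ]
38 [169.7 293.9] [-53.1 -60.4  25.3] [-56.1 -63.6  22.8] [-49.8 -56.5  29.1]
wrist 29564
   0     0    0   -0    0   -0    0    0   -0   -0    0    0   -0
 -10     0   -0   -0    0   -0   -0    0    0   -0    0   -0   -0
 -20     0   -0   -0    0    0    0    0    0   -0    0    .    .
 -30     1   16    0    0    0   -0    0    0    0   -0    .    .
 -40    15   17    1    0    0    0   -0   -0   -0    .    .    .
 -50    18   10   -0    0   -0    0   -0   -0   -0    .    .    .
 -60    18   18    .    .    .    .    .    .    .    .    .   -0
 -70    12    .    .    .    .    .    .    .    .    .    .   -0
 -80    38    .    .    .    .    .    .    .    .    .    .    0
 -90     .    .    .    .    .    .    .    .    .    .    .    .
side 38
top 8090
   0     1    1    1    1    1    1    1    1    1    1    1    1
 -10     1    1    0    1    1    1    1    1    1    1    1    1
 -20     0    1    1    1    1    1    1    1    1    2    1    1
 -30    15    6    1    1    1    1    1    1    1    1    1    1
 -40    12   18    2    1    1    1    1    1    1    1    1    1
 -50    10   14   10    1    1    1    1    1    1    1    1    1
 -60    10   17    3    1    1    1    1    1    2    1    1    1
 -70    18   20   21    1    1    1    1    1    1    1    1    1
 -80    29   25   17   12   10    2    1    2    1    2    1    1
 -90     .   34   27   18   20    2    1    1    1    1    1    1
```

```bash
cat > vis2.py <<'E'
import sys
from fil import *
s=state();c2=cap("top");Q2=tote(c2,s);H=Q2[...,2]-(Q2[...,0]*k[0]+Q2[...,1]*k[1]+k[2])
m=(Q2[...,0]>-66)&(Q2[...,0]<10)&(Q2[...,1]>-106)&(Q2[...,1]<-15)&(H>-6)&(H<45)
v,u=np.where(m);print(u.min(),u.max(),v.min(),v.max())
crop=c2["color"][v.min():v.max()+1,u.min():u.max()+1].min(-1)
print("\n".join("".join("%3d"%(p//4) if mm else "  ." for p,mm in zip(r,mr)) for r,mr in zip(crop,m[v.min():v.max()+1,u.min():u.max()+1])))
E
python3 vis2.py w12
```

```text
floor 27810 [ 0.5 -3.9] 1.788827114821264
35 [174.7 262.6] [-46.7 -34.7  24. ] [-54.3 -35.9  22.3] [-40.9 -33.4  25.6]
26 [182.6 284.7] [-47.3 -58.2  15.5] [-50.2 -61.6  13.8] [-44.2 -55.5  17.2]
38 [169.7 293.9] [-53.3 -60.6  24.9] [-56.2 -64.1  22.4] [-50.  -57.3  29.4]
461 542 176 249
  .  .  .  .  .  .  .  .  .  .  .  .  .  .  .  .  .  .  .  .  .  .  .  .  .  .  . 12 11  .  .  .  .  .  .  .  .  .  .  .  .  .  .  .  .  .  .  .  .  .  .  .  .  .  .  .  .  .  .  .  .  .  .  .  .  .  .  .  .  .  .  .  .  .  .  .  .  .  .  .  .  .
  .  .  .  .  .  .  .  .  .  .  .  .  .  .  .  .  .  .  .  .  .  .  .  .  .  . 12 11 11 11  .  .  .  .  .  .  .  .  .  .  .  .  .  .  .  .  .  .  .  .  .  .  .  .  .  .  .  .  .  .  .  .  .  .  .  .  .  .  .  .  .  .  .  .  .  .  .  .  .  .  .  .
  .  .  .  .  .  .  .  .  .  .  .  .  .  .  .  .  .  .  .  .  .  .  .  .  . 11  . 12 12 11 11  .  .  .  .  .  .  .  .  .  .  .  .  .  .  .  .  .  .  .  .  .  .  .  .  .  .  .  .  .  .  .  .  .  .  .  .  .  .  .  .  .  .  .  .  .  .  .  .  .  .  .
  .  .  .  .  .  .  .  .  .  .  .  .  .  .  .  .  .  .  .  .  .  .  . 
[... 16766 characters left out ...]
 .  .  .  .  .  .  .  .  .  .  .  .  .  .  .  .  .  .  .  .  .  .  .  .  .  . 14 14 10 11 11 11 11 11 11 12 11 11  . 10 13 14  . 13 14  .  .  .  .  .  .  .  .  .  .  .  .  .  .  .  .  .  .  .  .  .  .  .  .
  .  .  .  .  .  .  .  .  .  .  .  .  .  .  .  .  .  .  .  .  .  .  .  .  .  .  .  .  .  .  .  .  .  .  .  .  .  .  .  .  . 12 11 11 11 11 11  .  . 13 12 10 10  .  .  .  .  .  .  .  .  .  .  .  .  .  .  .  .  .  .  .  .  .  .  .  .  .  .  .  .  .
  .  .  .  .  .  .  .  .  .  .  .  .  .  .  .  .  .  .  .  .  .  .  .  .  .  .  .  .  .  .  .  .  .  .  .  .  .  .  .  .  .  . 12 12 13 13  . 11  .  .  .  .  .  .  .  .  .  .  .  .  .  .  .  .  .  .  .  .  .  .  .  .  .  .  .  .  .  .  .  .  .  .
```

All four are in the corner region and the rest of the floor is empty. A small extra turn should settle them deeper.

{"name": "carry_out", "arguments": {"commands": [0, 0, 0, 6, 0, 0, 0, -6, 0, 0, 0, 6, 0, 0, 0, 0, 0, 0, 0, 0]}}

```text
t: 24.5
tcp_pos: [0.5427, -0.0784, 0.4024]
eef_rot: [[0.544, 0.713, 0.441], [0.688, -0.681, 0.252], [0.48, 0.166, -0.861]]
force: [-0.1, 0.3, -4.2]
width: 0.0116
finger_force: 30.0
```

```bash
cat > vis3.py <<'E'
import sys
from fil import *
s=state();R=np.array(s["eef_rot"]).reshape(3,3);c2=cap("top");Q2=tote(c2,s)
# tote up in tote frame: correct for pivot of tote in the grip (k slopes)
n=np.array([-k[0],-k[1],1]);n/=np.linalg.norm(n);up=np.array([R[2,1],R[2,0],-R[2,2]])
print("tilt",np.degrees(np.arccos(n@up)),"grad",up-n*(n@up))
H=Q2[...,2]-(Q2[...,0]*k[0]+Q2[...,1]*k[1]+k[2])
ok=(abs(Q2[...,0])<66)&(abs(Q2[...,1])<106)
w=ok&(c2["color"].min(-1)>62)&(H>5)&(H<30)&(Q2[...,1]<20)
p=Q2[w];print("white px",len(p),p.min(0),p.max(0))
d=np.hypot(p[:,0]+49,p[:,1]+89);print("dist pct",np.percentile(d,[50,90,99]))
sp=w&(H>19.5);nn,l,st,ce=cv2.connectedComponentsWithStats(sp.astype(np.uint8))
for i in range(1,nn):
    if st[i,4]>4:print(st[i,4],ce[i],Q2[l==i].mean(0),H[l==i].max())
E
python3 vis3.py w13; python3 go.py
```

```text
floor 22794 [ 0.5 -5.4] 1.4510375860340194
24 [283.5  70. ] [40.5 99.5 30.2] [33.3 99.3 28.5] [47.5 99.7 31.4]
17 [306.  70.] [54.5 99.5 30.4] [49.5 99.2 28.8] [59.4 99.7 32. ]
121 [170.5 280.1] [-52.4 -50.2  22.7] [-58.6 -62.3  15.3] [-40.  -44.   27.5]
tilt 25.73738360503104 grad [ 0.2  0.4 -0. ]
white px 664 [ -65.3 -103.9    6.8] [ 8.9 -5.4 36. ]
dist pct [26.3 46.6 56.9]
34 [515.4 214.4] [ -3.2 -86.   30.4] 23.10140661978356
36 [480.1 218.3] [-46.5 -46.7  26.4] 23.502267327603754
21 [520.3 219.7] [ -3.1 -98.2  32.4] 25.41652138884491
18 [485.1 223.6] [-46.6 -58.8  28.2] 24.608099507051456
65 [499.9 229.3] [-35.7 -84.9  30. ] 23.85517849513976
19 [489.6 230.8] [-48.7 -73.5  29.2] 22.919881459055173
23 [509.5 229.9] [-25.7 -97.2  32. ] 24.750364982851497
24.6 [-46.0312 -15.0008  55.4356 111.1123  -8.7571  54.1229 -26.4606] [ 0.5427 -0.0785  0.4025]
[[ 0.5449  0.713   0.4413]
 [ 0.6874 -0.6812  0.2519]
 [ 0.4802  0.1661 -0.8613]]
```

{"name": "carry_out", "arguments": {"commands": [0, 0, 0, -5, 0, 0, 0, -5, 0, 0, 0, 0, 0, 0, 0, 0]}}

```text
t: 25.1
tcp_pos: [0.5427, -0.0785, 0.4026]
eef_rot: [[0.414, 0.796, 0.441], [0.794, -0.553, 0.252], [0.445, 0.246, -0.861]]
force: [0.1, -0.7, -4.5]
width: 0.0117
finger_force: 30.0
```

```bash
python3 vis3.py w14
```

```text
floor 23044 [ 0.5 -5.3] 1.4612734059899186
16 [290.5  70. ] [44.7 99.5 30.3] [40.1 99.4 29.5] [49.4 99.6 31.3]
32 [175.1 275.8] [-47.1 -44.9  25.4] [-54.9 -46.8  23.8] [-41.3 -44.   26.5]
tilt 26.291270751297972 grad [ 0.3  0.4 -0. ]
white px 678 [ -58.5 -102.6   10.8] [ 43.8 -41.1  36.5]
dist pct [26.  45.8 55.1]
36 [525.3 213. ] [ -6.1 -86.5  30.5] 24.738615843179442
22 [531.8 215.8] [ -3.7 -98.1  32.6] 26.021985343321766
31 [491.  221.2] [-46.6 -46.5  26.2] 22.72199164965417
70 [511.7 228.6] [-37.3 -83.9  29.9] 23.514972397460305
24 [497.4 225.1] [-45.8 -59.2  28. ] 23.759348825656833
23 [521.8 227.2] [-26.5 -96.3  31.9] 24.509631018425146
19 [502.3 231.8] [-49.6 -73.1  29.5] 24.226299063025035
```

```bash
python3 -c "
from station import ticket,state
print(state()['width'],state()['qvel']);print(ticket.finish_job())"
```

```text
0.011992095856310607 [-0.01102051 -0.0245705  -0.01403929  0.13099401 -0.05041291  0.01001983
  0.28218513]
the job is handed in; nothing more can be done
None
```

The job is handed in at about 25 s: the divider lies on the worktop beside the tote, and the tote is held in the air by its handle, tilted about 26° towards the pouring corner, with all four filters measured within about 45 mm of it and nothing else touched; however, I viewed 11 pictures, one more than the 10 allowed.

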